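# Gauge the gap of the carver's clamp

## Robot

A 7-joint arm with a two-finger parallel gripper is mounted at the origin on the work surface. World frame = base frame: x ahead of the robot, y to its left, z up, the work surface at z = 0. Lengths are in m, angles in rad, forces in N, time in s.
With the tool pointing down it reaches from about 0.35 to 0.9 m from the base axis. Payload 19.9 kg.
Tool frame: the origin (TCP) lies midway between the tips of the shut fingers; the grasp point (between the pads) lies pinch_z behind it (pinch_z is the distance from the TCP to the grasp point, in m); z points along the fingers, y is the line along which they close (so a half turn about z gives the same grasp; the last joint's range is limited). The gripper opens to 85 mm and grips with 20 to 120 N. Pads are 22 mm wide; open, the fingers measure 114 mm over their backs; the gripper's body (76 mm by 85 mm) begins 54 mm behind the grasp point. The pads swing forward as they close: fully open they stand 13 mm farther back than shut.
Start: joints at [1.121, 0.417, -0.01, 1.614, 0.005, 1.111, -0.053], TCP at [0.248, -0.573, 0.231] pointing down, gripper open.
Joint ranges: [-2.81, 2.81], [-0.39, 2.02], [-1.27, 1.25], [0.06, 2.57], [-1.19, 4.33], [0.19, 2], [-2.82, 2.82]. Speed limits (rad/s): [1.89, 1.89, 2.39, 2.39, 3.01, 3.01, 3.01].

## Interface

Orientations are given as a rotation vector (axis times angle).
In Python, from cell import get_obs, snapshot, close_job, pinch_z gives the robot as it stands.
- The arm moves only by the tool drive_tool, never from a script. Its argument "plan" is text: rows parted by semicolons, each of 7 numbers parted by spaces: the shift along the tool's x, y, z scaled (see below), then the turn, a rotation vector about the tool's x, y, z scaled (see below), then the gripper's target within -1 to 1 (shut at 1, half-way at 0, fully open at -1). A call has 1 to 5 rows; each row shifts and turns the commanded pose from where the row before left it, along the tool's axes as they then stand; what a row does not reach is not made up. The controller multiplies each number of a shift by 2 cm and each number of a turn by 180 degrees. A row lasts 1/8 s, in which the tool goes at most 62.5 mm and 10.7 degrees, less where a joint would pass 70% of its speed; a pose out of reach is approached as far as the arm can. A call with a number of a shift or a turn outside -1 to 1 is refused whole. A call with a gripper value outside its range is refused whole. The fingers move at their own pace and stop on an object; "newtons" is the grip in N (left out, the last holds). Time passes only in rows, so rows that do not move let the fingers close. It gives the time, the measured TCP pose, the force, the opening and the grip force at its end, in the units of the state.
- get_obs(): the state, without advancing time (a new reading comes with each control period).
- snapshot(name): name is "scene" or "top" or "wrist"; returns a dict with "image" (384x512x3 uint8, red, green, blue), "intrinsics" (3x3 intrinsics, pixels), "R" (3x3) and "t" (3): a world point X has camera coordinates R X + t; the wrist camera has in their place "hand_eye" (4x4, takes a point from camera to tool coordinates, whose origin is the TCP and whose axes are the flange's). Camera axes: x right, y down, z forward; pixel columns grow to the right and rows downward; lengths in m; the calibration is good to about 2 mm. A picture is of the moment at which its call begins: read the wrist's pose just before it. There is no depth.
- close_job(): hands the job in; it is judged then, once.
The state is a dict: "t": time; "joint_positions": joint angles; "joint_velocities": joint speeds; "tau": joint torques, N m; "ee_pos": TCP position; "tool_rot": TCP orientation; "ft_force": force on the tool from outside, world axes, zero at the start; "wrist_torque": the same for the moment, N m; "gripper_width": finger opening in m; "grip_force": force on a finger pad.
Only numpy, scipy, OpenCV 4.12 (cv2) and the standard library are available. Lean on these libraries where they do the work, as an engineer would, in place of code of your own. Each camera call takes 0.05 s, during which the arm holds its last target. There are 200 camera calls.

## Task

Set up the gap recorder by pressing its keys fully, one at a time: first the large round key, then the small round one, then the oblong one. Then take the taper gauge by its flat handle out of the tool block and slide its blade straight down into the slot between the clamp's two upright plates, in line with the slot, until it drags lightly but snugly on both plates; do not force it so that the sprung plate is driven well back. Finish still holding the gauge there, upright and still, while the recorder takes its reading; leave the other things on the bench alone.

Things in the scene. Friction and masses are not known exactly. Their poses are not given: they have to be found in the camera images.
- recorder: White gap recorder box, 140 x 190 x 55 mm (x, y, z), fixed. Origin at the centre of its underside. Three black keys stand in a row along its y on the top face, 25 mm to the -x side of its middle, 52 mm apart; which key is in which place varies. A dark display lies along the +x side of the top. Recorder and tool block may swap sides.
- key_big_top (a point): Centre of the top of the LARGE ROUND key: 30 mm across, stands 9 mm above the box top, goes down 5 mm.
- key_small_top (a point): Centre of the top of the SMALL ROUND key: 18 mm across, stands 9 mm above the box top, goes down 5 mm.
- key_bar_top (a point): Centre of the top of the OBLONG key: 30 x 14 mm (its x, y), stands 9 mm above the box top, goes down 5 mm.
- key_big (a joint): Large round key. Joint value: 0 up, 0.005 m fully down; a spring pushes it back up (1.5 N at the start, 4 N fully down).
- key_small (a joint): Small round key. Joint value: 0 up, 0.005 m fully down; a spring pushes it back up (1.5 N at the start, 4 N fully down).
- key_bar (a joint): Oblong key. Joint value: 0 up, 0.005 m fully down; a spring pushes it back up (1.5 N at the start, 4 N fully down).
- clamp: Steel clamp base, 100 x 120 mm (x, y), fixed; origin at the centre of its underside. Two upright steel plates, 50 mm long along x, face each other across y; their flat faces reach from 40 to 110 mm above the bench, and above that 45-degree lips widen the mouth up to 118 mm. Both plates ride on a saddle that floats freely, up to 7 mm each way along y, so the slot centres itself on a blade.
- gap_mouth (a point): Middle of the slot (within 1 mm) at the top of the plates' flat faces, 110 mm above the bench. x runs along the slot, y across it from plate to plate, z up. The gap between the plates differs from start to start, 4 to 6.5 mm, the same all the way down; the slot is open at the top and both ends.
- sprung_plate: The plate on the -y side of the slot, held toward the other by a spring. The position given is the saddle's centre at bench height, not the plate's own middle.
- set_plate: The plate on the +y side, locked on the saddle. The position given is near the saddle's centre at bench height, not the plate's own middle.
- spring_joint (a joint): How far the sprung plate has been pushed away from its rest (m): 0 at rest, travel 0.008. The spring presses with 2.4 N at rest and 2 N more for each mm. A snug blade (drag of roughly 2 to 5 N on the way down) moves it about 1 mm or less; over 2.5 mm is forced.
- tool_block: Fixed wooden tool block, 70 x 170 x 75 mm (x, y, z); origin at the centre of its underside. In its top, 45 mm to -y of the centre, the gauge stands in a slot 18 x 12 mm and 70 mm deep; 50 mm to +y a graver stands in a round hole.
- gauge_grip (a point): Centre of the gauge's flat wooden handle (28 x 14 x 45 mm: x, y, z; two brass rivets), 22.5 mm above its underside, which rests on the tool block's top; the gauge stands upright, blade down. Alike either way round. Mass about 60 g.
- gauge_tip (a point): Tip of the gauge's blade, 87.5 mm straight below the handle's centre. The steel blade is 65 mm long below the handle and 14 mm wide (along x); its thickness (along y) tapers evenly from 9 mm at the handle to 2 mm at the tip.
- gauge: The taper gauge; origin at the centre of the handle's underside, where the blade begins.
- graver: Graver with a round mushroom-shaped handle, standing in the tool block, handle 47 mm tall, 30 mm wide; origin at the handle's underside. To be left alone.
- pencil: Pencil, 160 mm long, 8 mm thick, lying between the clamp and its neighbour. To be left alone.
- file: Round steel file, 150 mm long, 8 mm thick, lying between the clamp and its neighbour. To be left alone.
- brush: Hand brush lying beyond the clamp. To be left alone.
- jar: Jar, 52 mm across, 60 mm tall, beyond the clamp. To be left alone.
- nut: Carved nut, 36 mm, between the robot and the clamp. To be left alone.
- stone: Whetstone, 50 x 100 x 18 mm, beyond the clamp. To be left alone.
Mind the look-alikes: they are no part of the job. Of the things that look like the gauge, the smallest one is meant.

How it is judged:
On the way, in this order (a step that is already met when the one before it is completed fails the run):
1. the large round key is pressed alone (value of joint key_big above 0.0035 m and value of joint each of key_small, key_bar below 0.0015 m), for 0.05 s.
2. the small round key is pressed alone (value of joint each of key_big, key_bar below 0.0015 m and value of joint key_small above 0.0035 m), for 0.05 s.
3. the oblong key is pressed alone (value of joint each of key_big, key_small below 0.0015 m and value of joint key_bar above 0.0035 m), for 0.05 s.
4. the gauge is held clear above the tool block (height (world z) of gauge_tip above 0.085 m and contact force between the fingers and gauge above 3 N), for 0.1 s.
5. the blade is snug between the plates (contact force between gauge and sprung_plate above 0.8 N and contact force between gauge and set_plate above 0.8 N and contact force between the fingers and gauge above 3 N and z of gauge_tip in the frame of gap_mouth below -0.012 m and x of gauge_tip in the frame of gap_mouth between -0.022 and 0.022 m and y of gauge_tip in the frame of gap_mouth between -0.008 and 0.008 m and angle between the x axis of gauge_grip and the x axis of clamp, either way round below 0.2 rad and angle between gauge_grip's own z axis and vertical below 0.15 rad and value of joint spring_joint below 0.0025 m and linear speed of gauge below 0.01 m/s), for 0.3 s.
At the end, for the whole second after the job is handed in: Fingers grip the gauge (>3 N), still, upright within 0.15 rad, in line with the slot within 0.2 rad; tip 12 mm or more below the mouth point, within 22 mm along and 8 mm across; blade presses each plate >0.8 N; sprung plate back <2.5 mm; keys up (all of step 5 and value of joint each of key_big, key_small, key_bar below 0.0015 m); the arm keeps its last pose, push and grip.
It fails at once if two keys are down at once (value of joint each of key_big, key_small above 0.002 m or value of joint each of key_small, key_bar above 0.002 m or value of joint each of key_big, key_bar above 0.002 m).
It fails at once if the sprung plate is forced back more than 3.5 mm (value of joint spring_joint above 0.0035 m).
It fails at once if a bystander is disturbed (distance of any of pencil, file, brush, jar, nut, stone, graver from where it was at the start of the episode above 0.03 m).
It also fails if it takes over 72 s, if anything falls off the work surface, if the arm or the gripper's body presses on something with over 40 N, if the wrist force passes 120 N, or if a joint passes its speed limit or range.

## Working session

There is one attempt and no reset: what is moved stays moved. The work goes in short steps, Python scripts to look and compute and a tool call to move; the robot and the scene stay as the last step left them, time stands still between calls to the robot, and variables do not carry over. Pictures are saved under pics/ and viewed, at most 10 in all, crops included, and the job is handed in when it is done.

Besides the shell and the picture viewer there is one more tool, called as name(argument=value, ...), one argument or row to a line, values as JSON. drive_tool: Moves the arm, as the interface text tells. Shifts and turns lie within -1 to 1; 1 stands for 2 cm of shift or 180 degrees of turn. Its arguments: {"type":"object","properties":{"plan":{"type":"string"},"newtons":{"type":"number"}},"required":["plan"]}

```bash
mkdir -p pics
cat > h.py <<'E'
import numpy as np, cv2
from cell import get_obs, snapshot, pinch_z
def save(n,f):
    s=snapshot(n); cv2.imwrite('pics/'+f,s['image'][:,:,::-1]); return s
def ray(s,u,v,z,R=None,t=None):
    K=np.array(s['intrinsics']); R=np.array(s['R']) if R is None else R; t=np.array(s['t']) if t is None else t
    d=R.T@np.linalg.inv(K)@np.array([u,v,1.]); c=-R.T@t
    return c+d*(z-c[2])/d[2]
E
python3 - <<'E'
from h import *
import pickle
o=get_obs();print(o,pinch_z)
a=save('top','top0.png');b=save('scene','sc0.png');pickle.dump((a,b),open('s0.pkl','wb'))
im=[cv2.resize(x['image'][:,:,::-1],None,fx=1.5,fy=1.5,interpolation=cv2.INTER_CUBIC) for x in(a,b)]
cv2.imwrite('pics/top1.png',im[0]);cv2.imwrite('pics/sc1.png',im[1])
print(snapshot('wrist')['hand_eye'])
for x in(a,b):print(x['intrinsics'],x['R'],x['t'])
E
```

```text
{'t': 0.0, 'joint_positions': array([ 1.12050106,  0.41798705, -0.01032954,  1.61415957,  0.0047088 ,
        1.11072131, -0.05299037]), 'joint_velocities': array([-0.00037248,  0.00028264, -0.00108031, -0.0001357 ,  0.00069929,
        0.00114502,  0.00111692]), 'tau': array([-1.01523347e-04, -8.64435196e+01,  6.78927843e-01, -4.34908390e+01,
        1.91074458e-02,  7.35422946e-03, -3.70957127e-05]), 'ee_pos': array([ 0.24830383, -0.57317922,  0.23065813]), 'tool_rot': array([-3.07500194e+00, -6.37498547e-01,  5.36000043e-04]), 'ft_force': array([ 0.69775672, -0.69802474,  0.15677745]), 'wrist_torque': array([ 0.02894526,  0.01856311, -0.03683799]), 'grip_force': 0.0, 'gripper_width': 0.08574142986261143} 0.0187
[[ 2.37017220e-04 -9.60876835e-01 -2.76975903e-01  7.03997053e-02]
 [ 9.99999948e-01  2.88518176e-04 -1.45186725e-04 -4.21563084e-04]
 [ 2.19419143e-04 -2.76975854e-01  9.60876854e-01 -1.42182782e-01]
 [ 0.00000000e+00  0.00000000e+00  0.00000000e+00  1.00000000e+00]]
[[403.28833726   0.         246.79878433]
 [  0.         403.28833726 190.52790754]
 [  0.           0.           1.        ]] [[ 0.00928672 -0.99989384  0.01122796]
 [-0.99703071 -0.01011733 -0.07633738]
 [ 0.07644287 -0.0104857  -0.99701883]] [-0.039468    0.5894626   1.10216299]
[[363.27410794   0.         254.91868877]
 [  0.         363.27410794 194.31019823]
 [  0.           0.           1.        ]] [[ 0.00800485  0.99996574 -0.00210873]
 [ 0.55853956 -0.00622033 -0.82945456]
 [-0.82943926  0.00546185 -0.55857022]] [ 0.05007762 -0.2544161   1.51835493]
```

View pics/top1.png

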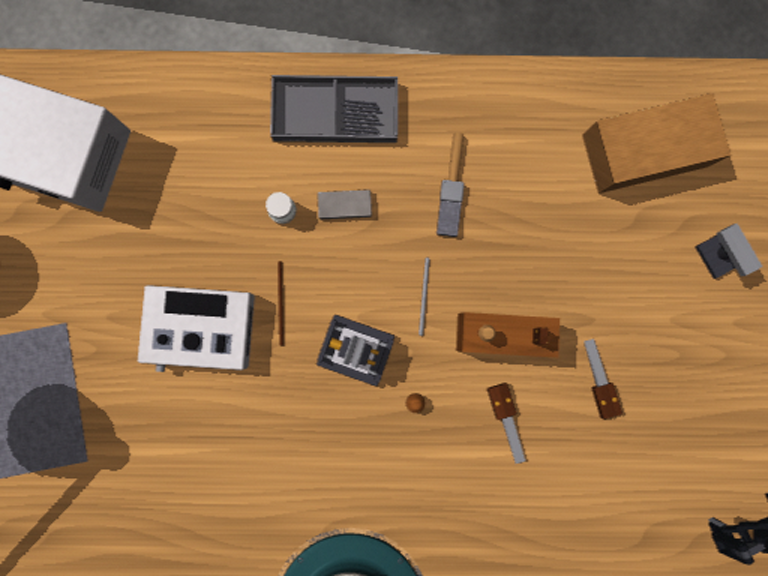

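View pics/sc1.png

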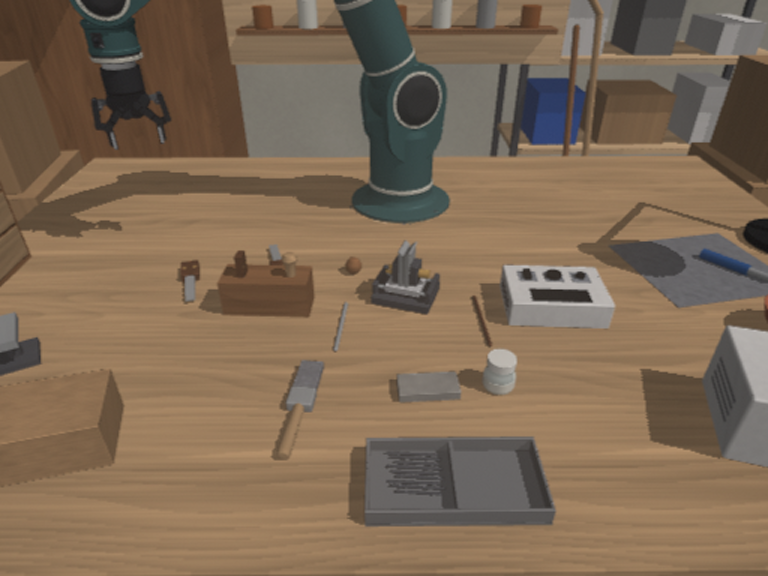

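Top view (1.5x): the recorder is at (197,328), with keys at about (162,340), (192,341) and (221,343). The clamp is at (357,350) and is turned. The tool block is at (510,335).
Gauge candidates are the brown handle in the block at (545,337), the loose large gauges at (503,400) and (605,400), and the graver at (488,333). I choose the one in the block: it is the smallest and it stands upright. One close crop will check it.

Run:
```python
from h import *
import pickle
a,b=pickle.load(open('s0.pkl','rb'))
A=a['image'][:,:,::-1]
def c(x0,y0,w,h,f):return cv2.resize(A[y0:y0+h,x0:x0+w],None,fx=f,fy=f,interpolation=cv2.INTER_CUBIC)
# recorder 90..172 x 186..250 ; block 300..385x205..245; clamp 208..268x206..260
p=np.zeros((600,800,3),np.uint8)
x=c(88,186,84,64,4.5);p[:x.shape[0],:x.shape[1]]=x
x=c(206,204,66,56,6);p[:x.shape[0],400:400+x.shape[1]]=x
x=c(300,203,90,42,6);p[345:345+x.shape[0],:x.shape[1]]=x
cv2.imwrite('pics/crop1.png',p)
```

```text
(no output)
```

View pics/crop1.png

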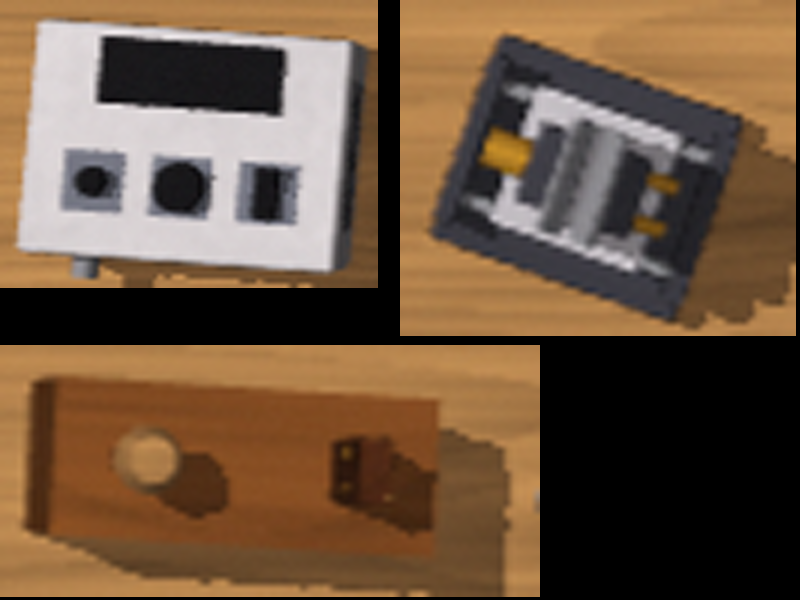

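Crop: small key (92,181), large round key (181,188), oblong key (267,194). The gauge handle in the block has rivets on its left face and its top centre is about (376,468). The choice is confirmed. The clamp slot runs along the light plates near (575,185).

```bash
cat >> h.py <<'E'
from scipy.spatial.transform import Rotation as Ro
def cmd(target,yaw=None):
    """needed shift in tool axes, in row units (2cm), and yaw turn in units"""
    o=get_obs();R=Ro.from_rotvec(o['tool_rot'])
    print('t',o['t'],'pos',o['ee_pos'].round(4),'toolx yaw',np.degrees(np.arctan2(*R.as_matrix()[[1,0],0])).round(2),'toolz',R.as_matrix()[:,2].round(4))
    print('shift units',(R.inv().apply(np.array(target)-o['ee_pos'])/.02).round(3))
E
python3 - <<'E'
from h import *
import pickle
a,b=pickle.load(open('s0.pkl','rb'))
def p(cx,cy,f,x0,y0,z,ox=0,oy=0):return ray(a,x0+(cx-ox+.5)/f-.5,y0+(cy-oy+.5)/f-.5,z).round(4)
for n,c in dict(small=(92,181),big=(181,188),bar=(267,194)).items():print(n,p(*c,4.5,88,186,.064))
print('box corners',[p(*c,4.5,88,186,.055) for c in((39,22),(352,42),(334,270),(20,248))])
print('gauge top',p(376,468,6,300,203,.12,0,345))
print('block corners',[p(*c,6,300,203,.075,0,345) for c in((55,378),(439,401),(434,553),(50,533))])
print('clamp base corners',[p(*c,6,206,204,.03,400,0) for c in((503,38),(744,118),(680,320),(432,236))])
print('slot',[p(*c,6,206,204,.118,400,0) for c in((575,185),(590,130),(560,235))])
cmd(p(181,188,4.5,88,186,.064))
E
```

```text
small [0.4888 0.3347 0.064 ]
big [0.4851 0.2822 0.064 ]
bar [0.4821 0.2314 0.064 ]
box corners [array([0.5833, 0.3727, 0.055 ]), array([0.5732, 0.1852, 0.055 ]), array([0.4373, 0.1925, 0.055 ]), array([0.4486, 0.3789, 0.055 ])]
gauge top [ 0.5024 -0.3267  0.12  ]
block corners [array([ 0.5407, -0.1981,  0.075 ]), array([ 0.5322, -0.3685,  0.075 ]), array([ 0.4652, -0.3653,  0.075 ]), array([ 0.4725, -0.1957,  0.075 ])]
clamp base corners [array([0.5349, 0.0322, 0.03  ]), array([ 0.4993, -0.0789,  0.03  ]), array([ 0.4072, -0.0503,  0.03  ]), array([0.4442, 0.0634, 0.03  ])]
slot [array([ 0.4708, -0.0033,  0.118 ]), array([ 0.494 , -0.0093,  0.118 ]), array([0.4498, 0.0028, 0.118 ])]
t 0.15 pos [ 0.2483 -0.5733  0.2308] toolx yaw 23.42 toolz [-4.e-04  9.e-04 -1.e+00]
shift units [ 27.866 -34.535   8.371]
```

drive_tool(
  plan="0.8 -1 0 0 0 0 1;0.8 -1 0 0 0 0 1;0.8 -1 0 0 0 0 1;0.8 -1 0 0 0 0 1;0.8 -1 0 0 0 0 1",
  newtons=40,
)

```text
t: 0.78
ee_pos: [0.2822, -0.449, 0.2311]
tool_rot: [-3.076, -0.638, 0.0]
ft_force: [0.5, -0.2, 0.3]
gripper_width: -0.0
grip_force: 0.0
```

drive_tool(
  plan="0.8 -1 0 0 0 0 1;0.8 -1 0 0 0 0 1;0.8 -1 0 0 0 0 1;0.8 -1 0 0 0 0 1;0.8 -1 0 0 0 0 1",
)

```text
t: 1.4
ee_pos: [0.3158, -0.3254, 0.2312]
tool_rot: [-3.076, -0.638, 0.0]
ft_force: [0.8, 0.3, -0.7]
gripper_width: 0.0002
grip_force: 0.0
```

drive_tool(
  plan="0.8 -1 0 0 0 0 1;0.8 -1 0 0 0 0 1;0.8 -1 0 0 0 0 1;0.8 -1 0 0 0 0 1;0.8 -1 0 0 0 0 1",
)

```text
t: 2.02
ee_pos: [0.3494, -0.202, 0.2312]
tool_rot: [-3.076, -0.638, 0.0]
ft_force: [0.5, -0.7, 0.2]
gripper_width: 0.0002
grip_force: 0.0
```

drive_tool(
  plan="0.8 -1 0 0 0 0 1;0.8 -1 0 0 0 0 1;0.8 -1 0 0 0 0 1;0.8 -1 0 0 0 0 1;0.8 -1 0 0 0 0 1",
)

```text
t: 2.65
ee_pos: [0.3831, -0.0784, 0.2313]
tool_rot: [3.076, 0.638, -0.0]
ft_force: [0.0, -0.9, 0.5]
gripper_width: -0.0
grip_force: 0.0
```

drive_tool(
  plan="0.8 -1 0 0 0 0 1;0.8 -1 0 0 0 0 1;0.8 -1 0 0 0 0 1;0.8 -1 0 0 0 0 1;0.8 -1 0 0 0 0 1",
)

```text
t: 3.28
ee_pos: [0.4168, 0.0451, 0.2313]
tool_rot: [-3.076, -0.638, 0.0]
ft_force: [-0.3, -1.4, 0.2]
gripper_width: -0.0004
grip_force: 0.0
```

drive_tool(
  plan="0.8 -1 0 0 0 0 1;0.8 -1 0 0 0 0 1;0.8 -1 0 0 0 0 1;0.8 -1 0 0 0 0 1;0.8 -1 0 0 0 0 1",
)

```text
t: 3.9
ee_pos: [0.4505, 0.1686, 0.2312]
tool_rot: [-3.076, -0.637, 0.0]
ft_force: [0.2, 0.1, -0.3]
gripper_width: -0.0003
grip_force: 0.0
```

```bash
python3 -c "
from h import *
cmd((.4851,.2822,.08));print(get_obs()['ft_force'],get_obs()['gripper_width'])"
```

```text
t 3.9 pos [0.4505 0.1686 0.2312] toolx yaw 23.41 toolz [-3.e-04  0.e+00 -1.e+00]
shift units [ 3.848 -4.523  7.559]
[ 0.22730175  0.1222929  -0.32758481] -0.0003081531873379339
```

drive_tool(
  plan="0.77 -0.9 0.9 0 0 0 1;0.77 -0.9 0.9 0 0 0 1;0.77 -0.9 0.9 0 0 0 1;0.77 -0.9 0.9 0 0 0 1;0.77 -0.92 0.9 0 0 0 1",
)

```text
t: 4.53
ee_pos: [0.4853, 0.282, 0.1405]
tool_rot: [3.076, 0.637, -0.001]
ft_force: [0.4, -0.5, -0.1]
gripper_width: -0.0001
grip_force: 0.0
```

drive_tool(
  plan="0 0 1 0 0 0 1;0 0 1 0 0 0 1;0 0 1 0 0 0 1;0 0 0.6 0 0 0 1;0 0 0.2 0 0 0 1",
)

```text
t: 5.15
ee_pos: [0.485, 0.2812, 0.0647]
tool_rot: [3.076, 0.637, -0.001]
ft_force: [0.0, -0.1, 0.3]
gripper_width: 0.0004
grip_force: 0.0
```

```bash
python3 -c "
from h import *
cmd((.4851,.2822,.0585));print(get_obs()['ft_force'],get_obs()['gripper_width'])"
```

```text
t 5.15 pos [0.485  0.2812 0.0647] toolx yaw 23.41 toolz [-6.e-04 -3.e-04 -1.e+00]
shift units [ 0.027 -0.045  0.308]
[ 0.00253896 -0.05010997  0.25110568] 0.0004381488841383605
```

drive_tool(
  plan="0.03 -0.04 0.15 0 0 0 1;0 0 0.1 0 0 0 1;0 0 0.05 0 0 0 1;0 0 0 0 0 0 1",
)

```text
t: 5.65
ee_pos: [0.4856, 0.2825, 0.0596]
tool_rot: [-3.076, -0.637, -0.001]
ft_force: [0.7, -0.6, 3.3]
gripper_width: -0.0002
grip_force: 1.8
```

drive_tool(
  plan="0 0 0.08 0 0 0 1;0 0 0 0 0 0 1;0 0 0 0 0 0 1",
)

```text
t: 6.02
ee_pos: [0.4857, 0.2826, 0.0588]
tool_rot: [3.076, 0.638, 0.002]
ft_force: [-5.6, -5.6, 23.2]
gripper_width: -0.0001
grip_force: 11.4
```

drive_tool(
  plan="0 0 -1 0 0 0 1;0.4 -0.77 0 0 0 0 1;0.39 -0.78 0 0 0 0 1;0.39 -0.78 0 0 0 0 1;0 0 0 0 0 0 1",
)

```text
t: 6.65
ee_pos: [0.4877, 0.3366, 0.0773]
tool_rot: [-3.075, -0.641, 0.001]
ft_force: [0.1, 0.7, -0.4]
gripper_width: 0.0
grip_force: 0.0
```

```bash
python3 -c "
from h import *
cmd((.4888,.3347,.059))"
```

```text
t 6.65 pos [0.4877 0.3366 0.0773] toolx yaw 23.55 toolz [-9.e-04  7.e-04 -1.e+00]
shift units [0.012 0.111 0.914]
```

drive_tool(
  plan="0.01 0.1 0.5 0 0 0 1;0 0 0.25 0 0 0 1;0 0 0.15 0 0 0 1;0 0 0.05 0 0 0 1;0 0 0 0 0 0 1",
)

```text
t: 7.28
ee_pos: [0.4895, 0.3321, 0.059]
tool_rot: [3.075, 0.637, -0.001]
ft_force: [-2.2, -5.6, 10.7]
gripper_width: -0.0001
grip_force: 5.2
```

drive_tool(
  plan="0 0 -1 0 0 0 1;-0.47 0.9 0 0 0 0 1;-0.47 0.9 0 0 0 0 1;-0.47 0.9 0 0 0 0 1;-0.47 0.9 0 0 0 0 1",
)

```text
t: 7.9
ee_pos: [0.4834, 0.2499, 0.0785]
tool_rot: [3.076, 0.637, -0.001]
ft_force: [0.7, 0.1, -0.6]
gripper_width: 0.0003
grip_force: 0.0
```

drive_tool(
  plan="-0.46 0.87 0 0 0 0 1;0 0 0 0 0 0 1;0 0 0 0 0 0 1",
)

```text
t: 8.28
ee_pos: [0.4821, 0.2324, 0.0788]
tool_rot: [-3.076, -0.638, -0.0]
ft_force: [-0.6, -0.3, 0.1]
gripper_width: -0.0004
grip_force: 0.0
```

```bash
python3 -c "
from h import *
cmd((.4821,.2314,.059))"
```

```text
t 8.275 pos [0.4821 0.2324 0.0788] toolx yaw 23.43 toolz [ 2.e-04  5.e-04 -1.e+00]
shift units [-0.021  0.048  0.992]
```

drive_tool(
  plan="-0.02 0.05 0.55 0 0 0 1;0 0 0.25 0 0 0 1;0 0 0.18 0 0 0 1;0 0 0.05 0 0 0 1;0 0 0 0 0 0 1",
)

```text
t: 8.9
ee_pos: [0.4818, 0.2313, 0.0587]
tool_rot: [3.075, 0.638, -0.0]
ft_force: [-8.6, -4.4, 23.8]
gripper_width: -0.0001
grip_force: 11.5
```

drive_tool(
  plan="0 0 -1 0 0 0 1;0 0 -1 0 0 0.049 1;0 0 -1 0 0 0.048 0.5;0 0 -1 0 0 0.048 0;0 1 -1 0 0 0 -0.2",
)

```text
t: 9.52
ee_pos: [0.4809, 0.2124, 0.1594]
tool_rot: [-3.14, 0.074, -0.001]
ft_force: [-0.4, -0.3, 0.8]
gripper_width: 0.051
grip_force: 0.0
```

drive_tool(
  plan="0 1 -1 0 0 0 -0.2;0 1 -1 0 0 0 -0.2;0 1 -1 0 0 0 -0.2;0 1 -1 0 0 0 -0.2;0 1 -1 0 0 0 -0.2",
)

```text
t: 10.15
ee_pos: [0.4763, 0.1108, 0.2593]
tool_rot: [-3.14, 0.073, -0.001]
ft_force: [1.0, -0.9, 0.1]
gripper_width: 0.051
grip_force: 0.0
```

drive_tool(
  plan="0 1 0 0 0 0 -0.2;0 1 0 0 0 0 -0.2;0 1 0 0 0 0 -0.2;0 1 0 0 0 0 -0.2;0 1 0 0 0 0 -0.2",
)

```text
t: 10.78
ee_pos: [0.4717, 0.011, 0.2586]
tool_rot: [-3.141, 0.072, -0.001]
ft_force: [0.4, 0.1, 0.1]
gripper_width: 0.0513
grip_force: 0.0
```

drive_tool(
  plan="0 0.5 0 0 0 0 -0.2;0 0 0 0 0 0 -0.2;0 0 0 0 0 0 -0.2",
)

```text
t: 11.15
ee_pos: [0.4714, 0.0022, 0.2582]
tool_rot: [-3.14, 0.072, -0.0]
ft_force: [-0.1, 1.0, -1.0]
gripper_width: 0.0513
grip_force: 0.0
```

```bash
cat >> h.py <<'E'
def wsnap(f):
    o=get_obs();s=snapshot('wrist');T=np.eye(4);T[:3,:3]=Ro.from_rotvec(o['tool_rot']).as_matrix();T[:3,3]=o['ee_pos']
    W=np.linalg.inv(T@np.array(s['hand_eye']));s['R']=W[:3,:3];s['t']=W[:3,3]
    cv2.imwrite('pics/'+f,cv2.resize(s['image'][:,:,::-1],None,fx=1.5,fy=1.5,interpolation=cv2.INTER_CUBIC))
    import pickle;pickle.dump(s,open('pics/'+f+'.pkl','wb'));return s
def proj(s,X):
    q=np.array(s['intrinsics'])@(s['R']@np.array(X)+s['t']);return q[:2]/q[2]
E
python3 -c "
from h import *
cmd((.4708,-.0033,.28));s=wsnap('w1.png');print(s['intrinsics'],proj(s,(.4708,-.0033,.11))*1.5)"
```

```text
t 11.15 pos [0.4714 0.0022 0.2582] toolx yaw -2.63 toolz [ 1.e-04  3.e-04 -1.e+00]
shift units [-0.016  0.274 -1.09 ]
[[282.40649842   0.         254.86381698]
 [  0.         282.40649842 188.82385954]
 [  0.           0.           1.        ]] [390.79027042 265.24383278]
```

View pics/w1.png

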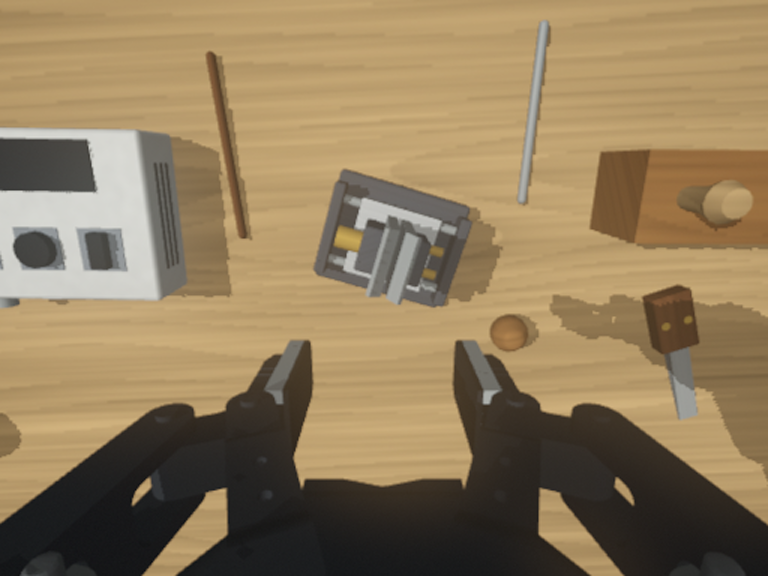

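Wrist view: the clamp is at (393,240) and its slot runs from about (407,222) to (386,298). I'll enlarge it.

```bash
python3 -c "
import cv2,pickle
s=pickle.load(open('pics/w1.png.pkl','rb'));A=s['image'][:,:,::-1][110:210,205:320]
cv2.imwrite('pics/w1c.png',cv2.resize(A,None,fx=6,fy=6,interpolation=cv2.INTER_CUBIC))"
```

```text
(no output)
```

View pics/w1c.png

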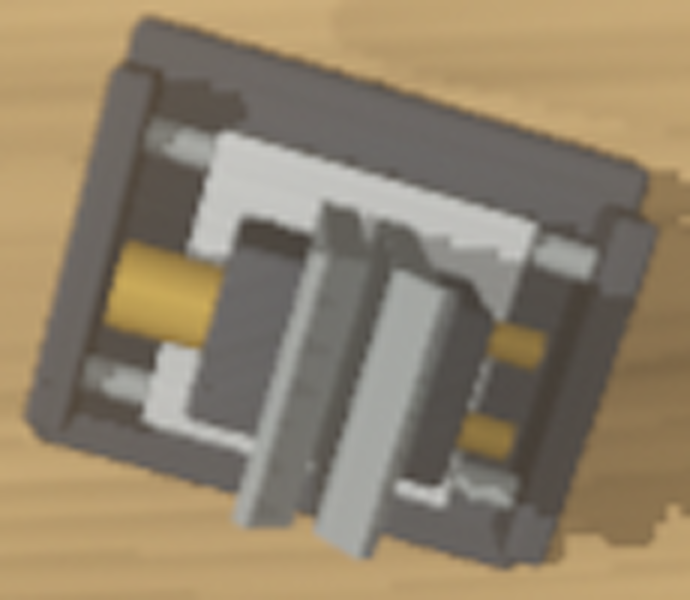

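The slot's front end mid is about (306,529) in the crop and its back end mid is about (379,265).

```bash
python3 -c "
from h import *
import pickle
s=pickle.load(open('pics/w1.png.pkl','rb'))
f=lambda u,v,z:ray(s,205+(u+.5)/6-.5,110+(v+.5)/6-.5,z)
a,b=f(306,529,.11),f(379,265,.11);print(a,b,(a+b)/2,np.linalg.norm(a-b),np.degrees(np.arctan2(*(b-a)[[1,0]])))
for z in(.03,):
  c=[f(*q,z) for q in((150,18),(650,175),(540,565),(30,430))];print(np.round(c,4),np.mean(c,0))
a=f(295,525,.11);b=f(318,533,.11);print(np.linalg.norm(a-b))
cmd((.5004,-.3267,.16))
"
```

```text
[0.44783145 0.00296281 0.11      ] [ 0.49495586 -0.01173547  0.11      ] [ 0.47139366 -0.00438633  0.11      ] 0.049363441910069916 -17.322891673893437
[[ 0.5367  0.0318  0.03  ]
 [ 0.499  -0.074   0.03  ]
 [ 0.4108 -0.0496  0.03  ]
 [ 0.4483  0.0652  0.03  ]] [ 0.47371541 -0.00667     0.03      ]
0.004408293878624152
t 11.2 pos [0.4713 0.0021 0.2582] toolx yaw -2.62 toolz [-0.e+00  3.e-04 -1.e+00]
shift units [ 2.202 16.36   4.903]
```

drive_tool(
  plan="0.14 1 0 0 0 0 -0.2;0.14 1 0 0 0 0 -0.2;0.14 1 0 0 0 0 -0.2;0.14 1 0 0 0 0 -0.2;0.14 1 0 0 0 0 -0.2",
)

```text
t: 11.82
ee_pos: [0.4808, -0.0992, 0.2581]
tool_rot: [-3.141, 0.072, 0.0]
ft_force: [0.6, 0.8, 1.1]
gripper_width: 0.0514
grip_force: 0.0
```

drive_tool(
  plan="0.14 1 0 0 0 0 -0.2;0.14 1 0 0 0 0 -0.2;0.14 1 0 0 0 0 -0.2;0.14 1 0 0 0 0 -0.2;0.14 1 0 0 0 0 -0.2",
)

```text
t: 12.45
ee_pos: [0.4901, -0.201, 0.258]
tool_rot: [-3.141, 0.073, 0.0]
ft_force: [0.2, -0.2, 0.3]
gripper_width: 0.0512
grip_force: 0.0
```

drive_tool(
  plan="0.14 1 0 0 0 0 -0.2;0.14 1 0 0 0 0 -0.2;0.14 1 0 0 0 0 -0.2;0.14 1 0.5 0 0 0 -0.2;0.14 1 0.7 0 0 0 -0.2",
)

```text
t: 13.08
ee_pos: [0.4993, -0.3016, 0.2332]
tool_rot: [3.141, -0.073, 0.0]
ft_force: [-0.1, -1.0, -0.5]
gripper_width: 0.0515
grip_force: 0.0
```

drive_tool(
  plan="0.1 1 0.8 0 0 0 -0.2;0 0.36 1 0 0 0 -0.2;0 0 0.5 0 0 0 -0.2;0 0 0 0 0 0 -0.2",
)

```text
t: 13.58
ee_pos: [0.4999, -0.3266, 0.1872]
tool_rot: [-3.14, 0.072, 0.002]
ft_force: [-1.3, -0.4, 0.5]
gripper_width: 0.0513
grip_force: 0.0
```

```bash
python3 -c "
from h import *
cmd((.5014,-.3267,.083));s=wsnap('w2.png');print([proj(s,(.5014,-.3267,z))*1.5 for z in (.12,.075)])"
```

```text
t 13.575 pos [ 0.4999 -0.3266  0.1872] toolx yaw -2.62 toolz [-0.0012  0.0012 -1.    ]
shift units [0.083 0.007 5.211]
[array([383.33935249, 298.41083943]), array([383.26864766, 275.78604904])]
```

View pics/w2.png

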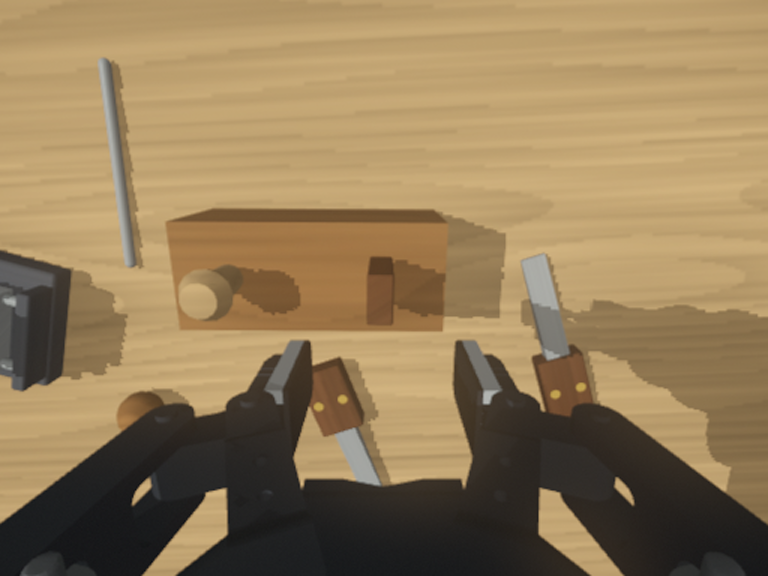

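The handle top is at (381,300), aligned with the gripper and within 1 mm of where I predicted. Next: descend and grip.

drive_tool(
  plan="0.04 -0.04 1 0 0 0 -0.2;0 0 1 0 0 0 -0.2;0 0 1 0 0 0 -0.2;0 0 1 0 0 0 -0.2;0 0 0.8 0 0 0 -0.2",
)

```text
t: 14.25
ee_pos: [0.5013, -0.3265, 0.0921]
tool_rot: [3.14, -0.072, 0.001]
ft_force: [-0.7, 0.5, -0.1]
gripper_width: 0.0512
grip_force: 0.0
```

drive_tool(
  plan="0 0 0.4 0 0 0 -0.2;0 0 0 0 0 0 -0.2;0 0 0 0 0 0 1;0 0 0 0 0 0 1;0 0 0 0 0 0 1",
  newtons=40,
)

```text
t: 14.88
ee_pos: [0.5011, -0.327, 0.0846]
tool_rot: [3.14, -0.073, 0.001]
ft_force: [-2.1, 1.1, 5.7]
gripper_width: 0.0139
grip_force: 41.4
```

drive_tool(
  plan="0 0 0 0 0 0 1;0 0 0 0 0 0 1",
)

```text
t: 15.12
ee_pos: [0.5011, -0.327, 0.0846]
tool_rot: [3.14, -0.073, 0.001]
ft_force: [-1.1, 1.3, 6.9]
gripper_width: 0.0134
grip_force: 41.5
```

drive_tool(
  plan="0 0 -0.5 0 0 0 1;0 0 -1 0 0 0 1;0 0 -1 0 0 0 1;0 0 -1 0 0 0 1;0 0 -1 0 0 0 1",
)

```text
t: 15.75
ee_pos: [0.501, -0.3269, 0.1762]
tool_rot: [3.14, -0.073, 0.001]
ft_force: [-0.4, -0.7, -0.9]
gripper_width: 0.0136
grip_force: 40.5
```

drive_tool(
  plan="0 0 -1 0 0 0 1;0 0 -1 0 0 0 1;0 0 -0.5 0 0 0.042 1;0 0 0 0 0 0.042 1;0 0 0 0 0 0 1",
)

```text
t: 16.38
ee_pos: [0.5009, -0.3267, 0.2253]
tool_rot: [3.104, -0.485, 0.001]
ft_force: [0.0, -0.3, -0.5]
gripper_width: 0.0134
grip_force: 40.5
```

```bash
python3 -c "
from h import *
cmd((.4714,-.0044,.215));print(get_obs()['ft_force'],get_obs()['gripper_width'])"
```

```text
t 16.375 pos [ 0.5009 -0.3267  0.2253] toolx yaw -17.75 toolz [ 8.e-04 -6.e-04 -1.e+00]
shift units [ -6.32  -14.898   0.506]
[ 0.03871312 -0.34250877 -0.49308207] 0.01341944213850364
```

drive_tool(
  plan="-0.42 -0.99 0 0 0 0 1;-0.42 -0.99 0 0 0 0 1;-0.42 -0.99 0 0 0 0 1;-0.42 -0.99 0 0 0 0 1;-0.42 -0.99 0 0 0 0 1",
)

```text
t: 17.0
ee_pos: [0.4909, -0.2181, 0.2241]
tool_rot: [3.104, -0.485, 0.0]
ft_force: [0.9, 0.8, -1.1]
gripper_width: 0.0135
grip_force: 40.6
```

drive_tool(
  plan="-0.42 -0.99 0 0 0 0 1;-0.42 -0.99 0 0 0 0 1;-0.42 -0.99 0 0 0 0 1;-0.42 -0.99 0 0 0 0 1;-0.42 -0.99 0 0 0 0 1",
)

```text
t: 17.62
ee_pos: [0.4811, -0.1112, 0.2241]
tool_rot: [3.104, -0.486, -0.0]
ft_force: [0.0, 0.0, -0.8]
gripper_width: 0.0134
grip_force: 40.6
```

drive_tool(
  plan="-0.42 -0.99 0 0 0 0 1;-0.42 -0.99 0 0 0 0 1;-0.42 -0.99 0 0 0 0 1;-0.42 -0.99 0 0 0 0 1;-0.42 -0.99 0 0 0 0 1",
)

```text
t: 18.25
ee_pos: [0.4712, -0.0042, 0.2241]
tool_rot: [3.104, -0.486, 0.0]
ft_force: [0.4, 0.2, -1.7]
gripper_width: 0.0135
grip_force: 40.6
```

drive_tool(
  plan="0 0 0 0 0 0 1;0 0 0 0 0 0 1",
)

```text
t: 18.5
ee_pos: [0.4715, -0.0056, 0.2241]
tool_rot: [3.104, -0.486, -0.0]
ft_force: [0.0, 0.6, -1.0]
gripper_width: 0.0135
grip_force: 40.5
```

```bash
python3 -c "
from h import *
cmd((.4714,-.0044,.2));s=wsnap('w3.png');print([(proj(s,(.4714,-.0044,z))*1.5).round(0) for z in (.11,.15)])"
```

```text
t 18.5 pos [ 0.4715 -0.0056  0.2241] toolx yaw -17.8 toolz [-1.e-04 -2.e-04 -1.e+00]
shift units [-0.024 -0.057  1.205]
[array([381., 278.]), array([381., 298.])]
```

View pics/w3.png

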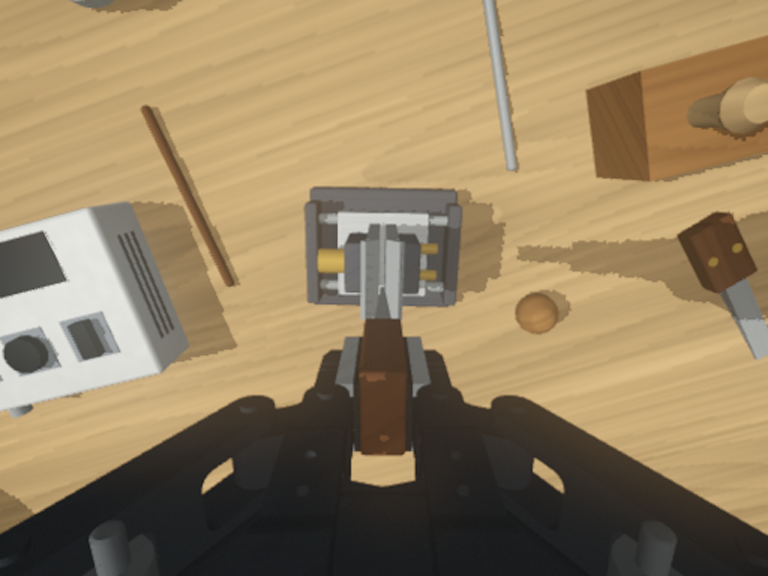

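The blade is centred over the slot (tip about (382,285)) and the clamp looks square to the tool. Next: lower in steps while watching the force.

drive_tool(
  plan="-0.02 -0.05 1 0 0 0 1;0 0 1 0 0 0 1;0 0 0.2 0 0 0 1;0 0 0 0 0 0 1",
)

```text
t: 19.05
ee_pos: [0.4717, -0.0047, 0.1803]
tool_rot: [-3.104, 0.487, 0.0]
ft_force: [0.1, 0.3, 0.0]
gripper_width: 0.0135
grip_force: 40.5
```

drive_tool(
  plan="0 0 0.15 0 0 0 1;0 0 0.15 0 0 0 1;0 0 0.15 0 0 0 1;0 0 0.1 0 0 0 1;0 0 0 0 0 0 1",
)

```text
t: 19.68
ee_pos: [0.4715, -0.0044, 0.169]
tool_rot: [-3.104, 0.486, 0.001]
ft_force: [0.9, 0.2, -0.6]
gripper_width: 0.0134
grip_force: 40.5
```

drive_tool(
  plan="0 0 0.1 0 0 0 1;0 0 0.1 0 0 0 1",
)

```text
t: 19.92
ee_pos: [0.4716, -0.0045, 0.165]
tool_rot: [-3.104, 0.486, -0.0]
ft_force: [0.2, -0.0, -0.1]
gripper_width: 0.0136
grip_force: 40.5
```

drive_tool(
  plan="0 0 0.1 0 0 0 1",
)

```text
t: 20.05
ee_pos: [0.4716, -0.0044, 0.1629]
tool_rot: [-3.104, 0.486, 0.0]
ft_force: [0.4, 0.1, -0.9]
gripper_width: 0.0133
grip_force: 40.5
```

drive_tool(
  plan="0 0 0.1 0 0 0 1",
)

```text
t: 20.18
ee_pos: [0.4716, -0.0044, 0.161]
tool_rot: [-3.104, 0.486, -0.0]
ft_force: [-0.7, 0.5, 0.4]
gripper_width: 0.0136
grip_force: 40.6
```

drive_tool(
  plan="0 0 0.1 0 0 0 1",
)

```text
t: 20.3
ee_pos: [0.4717, -0.0044, 0.1591]
tool_rot: [-3.104, 0.486, -0.0]
ft_force: [-0.2, -0.7, 2.1]
gripper_width: 0.0137
grip_force: 40.8
```

drive_tool(
  plan="0 0 0.08 0 0 0 1",
)

```text
t: 20.42
ee_pos: [0.4717, -0.0044, 0.1575]
tool_rot: [-3.104, 0.486, -0.0]
ft_force: [0.0, -0.5, 2.4]
gripper_width: 0.0136
grip_force: 40.9
```

drive_tool(
  plan="0 0 0.08 0 0 0 1",
)

```text
t: 20.55
ee_pos: [0.4717, -0.0044, 0.1559]
tool_rot: [-3.104, 0.486, -0.0]
ft_force: [0.2, -0.5, 3.6]
gripper_width: 0.0137
grip_force: 41.0
```

```bash
python3 -c "
from h import *
f=[]
for i in range(12):
    snapshot('top');f.append(get_obs()['ft_force'])
print(np.mean(f,0),np.std(f,0));cmd((.4714,-.0044,.155))"
```

```text
[ 1.11904767 -0.51489032 -0.66361412] [0.49275659 0.52511993 1.21070405]
t 21.15 pos [ 0.4715 -0.0045  0.1558] toolx yaw -17.8 toolz [-1.e-04  1.e-04 -1.e+00]
shift units [-0.008 -0.     0.042]
```

drive_tool(
  plan="0 0 0.06 0 0 0 1;0 0 0.06 0 0 0 1",
)

```text
t: 21.4
ee_pos: [0.4716, -0.0044, 0.1535]
tool_rot: [-3.104, 0.486, -0.0]
ft_force: [0.1, 0.9, 3.8]
gripper_width: 0.0132
grip_force: 41.1
```

```bash
python3 -c "
from h import *
f=[]
for i in range(12):
    snapshot('top');f.append(get_obs()['ft_force'])
print(np.array(f)[:,2].round(1),np.mean(f,0));cmd((.4714,-.0044,.155));s=wsnap('w4.png')
A=s['image'][:,:,::-1][110:240,180:330]
cv2.imwrite('pics/w4c.png',cv2.resize(A,None,fx=4.5,fy=4.5,interpolation=cv2.INTER_CUBIC))"
```

```text
[3.  2.  1.7 2.1 1.7 1.5 1.3 1.2 0.9 0.9 0.6 0. ] [ 0.89693781 -0.09174391  1.41026807]
t 22.0 pos [ 0.4715 -0.0044  0.1535] toolx yaw -17.8 toolz [-1.e-04  0.e+00 -1.e+00]
shift units [-0.007  0.001 -0.077]
```

View pics/w4c.png

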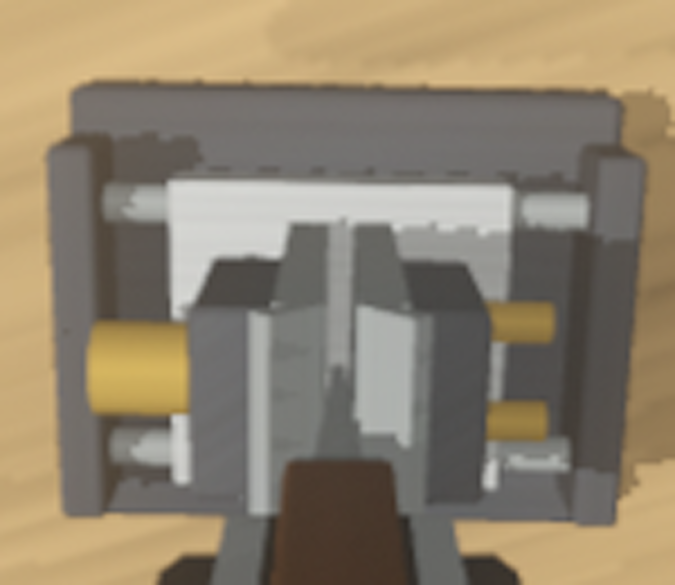

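The blade sits between both plates near (338,400) in the crop. Drag was about 3.8 N, and the sprung plate is back about 0.6 mm by my estimate. Handing in.

```bash
python3 -c "
from cell import close_job
print(close_job())"
```

```text
the job is handed in; nothing more can be done
None
```

I pressed the three keys in order (large round, small round, oblong), and the taper gauge is held upright and snug in the clamp slot; the job is handed in at about 22 s, and no verdict was shown.

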